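# Set the 18 mm spacer in the crosscut sled and hold its guard up

## Robot

A 6-joint arm with a two-finger parallel gripper is mounted at the origin on a cart in front of the work surface, level with it; the furniture and walls round the work are solid. World frame = base frame: x ahead of the robot, y to its left, z up, the work surface at z = 0. Lengths are in mm, angles in rad, forces in N, time in s.
With the tool pointing down it reaches from about 200 to 875 mm from the base axis. Payload 3.4 kg.
Tool frame: the origin (TCP) lies on the centre line of the jaws, within the pads' length; the fingertips stand 11 mm ahead of it and the grasp point (between the pads) lies 8 mm behind it; z points along the fingers, y is the line along which they close (so a half turn about z gives the same grasp; the last joint's range is limited). The gripper opens to 94 mm and grips with 3 to 60 N. Pads are 16 mm wide; open, the fingers measure 119 mm over their backs; the gripper's body (75 mm by 177 mm) begins 78 mm behind the grasp point.
Start: joints at [-1.326, 0.276, 1.505, -0, 1.361, -0.121], TCP at [205.677, -536.993, 216.493] pointing down, gripper open.
Joint ranges: [-2.89, 2.89], [-0.75, 2.08], [0.22, 2.7], [-1.18, 4.32], [0.11, 2.71], [-2.7, 2.7]. Speed limits (rad/s): [2.57, 2.57, 3.14, 3.14, 3.14, 3.14].

## Interface

Orientations are given as a unit quaternion [w, x, y, z].
In Python, from workcell import robot gives the robot as it stands.
- The arm moves only by the shell command python3 -m pendant 'ROWS'. ROWS is JSON, a list of rows, each a list of 5 numbers: the shift along the tool's x, y, z in m, then the turn about the tool's z in rad, then the finger opening in m, from 0 to 0.094. A call has 1 to 5 rows; each row shifts and turns the commanded pose from where the row before left it, along the tool's axes as they then stand; what a row does not reach is not made up. A row lasts 1/10 s, in which the tool goes at most 50 mm and 8.59 degrees, less where a joint would pass 70% of its speed; a pose out of reach is approached as far as the arm can. A call with a gripper value outside its range is refused whole. The fingers move at their own pace and stop on an object; the grip force is fixed at half the most. Time passes only in rows, so rows that do not move let the fingers close. It gives the time, the measured TCP pose, the force, the opening and the grip force at its end, in the units of the state.
- robot.observe(): the state, without advancing time (a new reading comes with each control period).
- robot.snapshot(name): name is "side" or "top"; returns (picture, depth): 480x640x3 uint8, red, green, blue; 480x640 float32, mm along the optical axis (not along the pixel's ray), 0 where there is no reading.
- robot.calibration(name): a dict with "vertical_fov" (degrees; the focal length in pixels is half the picture's height over the tangent of half this angle, whatever the lens; pixels are square), "cx", "cy" (the principal point, pixels), "R" (3x3) and "t" (3): a world point X has camera coordinates R X + t. Camera axes: x right, y down, z forward; pixel columns grow to the right and rows downward; lengths in mm; the calibration is good to about 2 mm. A picture is of the moment at which its call begins. calibration takes no time and is no camera call.
- robot.hand_in(): hands the job in; it is judged then, once.
The state is a dict: "clock": time; "joint_positions": joint angles; "qvel": joint speeds; "effort": joint torques, N m; "eef_pos": TCP position; "eef_rot": TCP orientation; "wrist_force": force on the tool from outside, world axes, zero at the start; "ft_torque": the same for the moment, N m; "gripper_width": finger opening in mm; "grasp_force": force on a finger pad.
Only numpy, scipy, OpenCV 4.12 (cv2) and the standard library are available. Lean on these libraries where they do the work, as an engineer would, in place of code of your own. Each camera call takes 0.05 s, during which the arm holds its last target. There are 200 camera calls.

## Task

Ready the crosscut sled for a repeat cut: take the 18 mm brass setup bar, the middle size of the three beside the sled, and lay it in the corner on the kerf side of the stop, one long side snug against the stop and one end snug against the fence, and let go of it. Then lift the clear kerf guard by its rod to 60 degrees from level and finish still holding it there, so that I can get my rule to the kerf; it falls shut if let go. Do not shift the stop, and leave the other two bars and the things lying about alone.

Things in the scene. Friction and masses are not known exactly. Their poses are not given: they have to be found in the camera images.
- bar_18_mid (a point): centre of the 18 mm setup bar, the one to use: loose plain brass bar 18 x 76 x 18 mm (its x, y, z), 0.16 to 0.25 kg, lying flat on the table, so this point is 9 mm above what it lies on. Its y runs along its length, z up; both ends are alike
- bar_12_mid (a point): centre of the 12 mm setup bar, a look-alike to be left alone: brass, 12 x 76 x 12 mm, y along its length
- bar_25_mid (a point): centre of the 25 mm setup bar, a look-alike to be left alone: brass, 25 x 76 x 25 mm, y along its length. The three bars lie roughly side by side on the table to the right of the sled, about 20 mm or more of free space between neighbours, in any order
- stop_corner (a point): the corner where the bar goes: where the stop's face towards the kerf, the fence's face and the top of the sled's base meet. x points square into the fence, y along the fence away from the kerf and into the stop, z up. The free base lies at negative x and y: the bar's centre belongs at (-38, -9, +9) mm in this frame, its length along x. The kerf lies 90 to 150 mm away towards -y
- sled: crosscut sled, fixed: plywood base, 12 mm thick, top 12 mm above the table, x -100 to +90 mm, y -90 to +200 mm; on its front edge a rail 22 mm wide, 26 mm high; fence 25 mm thick, 60 mm high above the base. Origin under the base on the line of the kerf (a 4 mm slot along x), 55 mm in front of the fence's face; x towards the fence, y along it to the left, z up
- stop (a joint): position of the stop along the fence in m, -0.03 (nearer the kerf) to 0.03; must stay as found, slides only under 80 N or more. The stop is a wooden block on the fence's track, 24 mm along the fence, reaching 31 mm out from the fence, 72 mm high above the base, a black knob on top to 88 mm
- guard (a joint): angle of the kerf guard in rad: 0 level (shut, as it starts), 1.05 = 60 degrees up, stops at 1.4; it weighs 0.22 kg and falls shut from any angle when let go. A clear visor 90 mm wide (y) over the kerf, with 30 mm skirts at its sides
- guard_hinge (a point): middle of the guard's hinge line, on top of the fence over the kerf, 78 mm above the table. At level its axes are those of the sled; they turn with the guard about its y
- guard_rod (a point): middle of the guard's pull rod: steel, 10 mm thick, along y, between two arms 70 mm apart, 125 mm from the hinge line and level with it when shut (66 mm above the base). 28 mm free between rod and visor's front edge; open in front, above and below. It swings up and towards the fence about the hinge line, and turns easily between finger pads
- tape_measure: tape measure, 37 x 89 x 66 mm, origin at its underside; leave alone
- offcut: timber offcut, 46 x 58 x 19 mm, origin at its underside; leave alone

How it is judged (in metres and radians):
On the way:
1. the 18 mm bar lies in the corner against stop and fence, let go, with the guard still down (y of bar_18_mid in the frame of stop_corner between -0.0115 and -0.007 m and x of bar_18_mid in the frame of stop_corner between -0.0415 and -0.036 m and z of bar_18_mid in the frame of stop_corner below 0.012 m and angle between the y axis of bar_18_mid and the x axis of stop_corner, either way round below 0.05 rad and contact force between bar_18 and the fingers below 0.05 N and linear speed of bar_18 below 0.01 m/s and value of joint guard below 0.1 rad), for 0.3 s.
At the end, for the whole second after the job is handed in: The 18 mm bar lies flat in the corner: long side within 2.5 mm of the stop, end within 3.5 mm of the fence, square within 0.05 rad, not touched by the fingers. The guard stands still at 60 degrees, 5 degrees either way, carried by the robot's fingers alone (y of bar_18_mid in the frame of stop_corner between -0.0115 and -0.007 m and x of bar_18_mid in the frame of stop_corner between -0.0415 and -0.036 m and z of bar_18_mid in the frame of stop_corner below 0.012 m and angle between the y axis of bar_18_mid and the x axis of stop_corner, either way round below 0.05 rad and contact force between bar_18 and the fingers below 0.05 N and value of joint guard between 0.96 and 1.135 rad and velocity of joint guard between -0.05 and 0.05 rad/s and contact force between guard and the fingers above 0.5 N and not (contact force between guard and bar_18 above 0.05 N) and not (contact force between guard and bar_12 above 0.05 N) and not (contact force between guard and bar_25 above 0.05 N) and not (contact force between guard and tape_measure above 0.05 N) and not (contact force between guard and offcut above 0.05 N)); the arm keeps its last pose, push and grip.
It fails at once if the stop is shifted by more than 3 mm (distance of stop_corner from where it was at the start of the episode above 0.003 m).
It fails at once if one of the other two bars is moved by more than 2 cm (distance of any of bar_12_mid, bar_25_mid from where it was at the start of the episode above 0.02 m).
It fails at once if the tape measure or the offcut is moved by more than 2 cm (distance of any of tape_measure, offcut from where it was at the start of the episode above 0.02 m).
It also fails if it takes over 61 s, if anything falls off the work surface, if the arm or the gripper's body presses on something with over 40 N, if the wrist force passes 120 N, or if a joint passes its speed limit or range.

## Working session

There is one attempt and no reset: what is moved stays moved. The work goes in short steps, Python scripts to look and compute and a shell command to move; the robot and the scene stay as the last step left them, time stands still between calls to the robot, and variables do not carry over. Pictures are saved under pics/ and viewed, at most 10 in all, crops included, and the job is handed in when it is done.

```bash
mkdir -p pics; ls; cat > h.py <<'E'
import numpy as np, cv2
from workcell import robot
def K(n):
    c=robot.calibration(n); f=240/np.tan(np.radians(c["vertical_fov"])/2)
    return f,c["cx"],c["cy"],np.array(c["R"]),np.array(c["t"])
def cloud(n,d):
    f,cx,cy,R,t=K(n); v,u=np.mgrid[0:480,0:640]
    P=np.stack([(u-cx)/f*d,(v-cy)/f*d,d],-1)
    return (P-t)@R
def ray(n,u,v,z):
    f,cx,cy,R,t=K(n); C=-R.T@t; r=R.T@np.array([(u-cx)/f,(v-cy)/f,1.])
    return C+r*(z-C[2])/r[2]
def proj(n,X):
    f,cx,cy,R,t=K(n); p=R@np.array(X,float)+t
    return p[0]/p[2]*f+cx,p[1]/p[2]*f+cy
E
python3 - <<'E'
from h import *
for n in("top","side"):
    p,d=robot.snapshot(n); cv2.imwrite(f"pics/{n}0.png",p[...,::-1]); np.save(f"{n}0.npy",d)
    f,cx,cy,R,t=K(n); print(n,f,cx,cy,-R.T@t,R.round(2).tolist())
print(robot.observe())
E
```

```text
pics
top 459.22940868090376 308.2439739889988 245.27841909683735 [ 329.0339634    99.52972948 1112.1989127 ] [[0.07, -1.0, -0.0], [-0.97, -0.07, -0.23], [0.22, 0.02, -0.97]]
side 571.7418697183205 317.17677277828625 237.49273294603256 [ 609.86178285 -735.57958143  777.52349653] [[1.0, 0.06, -0.01], [0.03, -0.65, -0.76], [-0.06, 0.76, -0.65]]
{'clock': 0.1, 'joint_positions': array([-1.32601583e+00,  2.76486290e-01,  1.50598484e+00, -2.10484052e-05,
        1.36069259e+00, -1.20994157e-01]), 'qvel': array([-0.00043175, -0.00170907, -0.00356529,  0.00086919,  0.00043162,
        0.0024221 ]), 'effort': array([ 1.52282777e-03, -4.05454624e+01, -2.37779975e+01,  7.03429151e-02,
        2.98781111e-02, -5.20966182e-05]), 'eef_pos': array([ 205.5342621 , -536.49169547,  215.72579826]), 'eef_rot': array([-7.83389789e-04,  9.83321971e-01,  1.81871612e-01, -5.88592695e-05]), 'wrist_force': array([-0.22627696, -0.09114167, -0.42497161]), 'ft_torque': array([-0.03583435, -0.02734448, -0.03675223]), 'grasp_force': 0.0, 'gripper_width': 93.87863238900916}
```

View pics/top0.png

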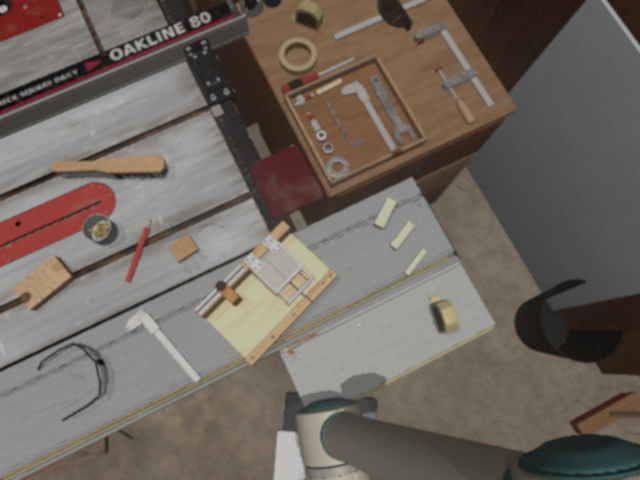

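View pics/side0.png

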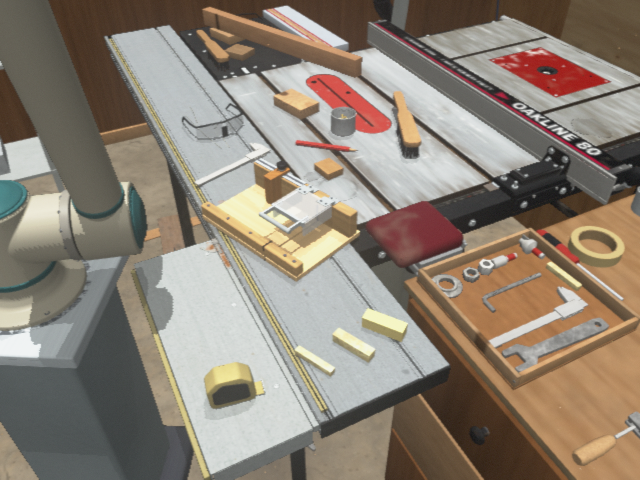

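The top view shows three brass bars at about (385,213), (402,235) and (415,262), with the sled at (270,295). In the side view they shrink from (385,324) through (354,344) to (315,360), so the 18 mm bar is the middle one. Next I'll measure them.

```bash
python3 - <<'E'
from h import *
for n,(r) in {"top":(180,360,190,430),"side":(150,380,195,415)}.items():
    p=cv2.imread(f"pics/{n}0.png"); d=np.load(f"{n}0.npy"); W=cloud(n,d)
    hsv=cv2.cvtColor(p,cv2.COLOR_BGR2HSV)
    ok=(d>0); tab=ok&(hsv[...,1]<40)&(abs(W[...,2])<30)
    m=((hsv[...,1]>50)&(hsv[...,0]>15)&(hsv[...,0]<35)).astype(np.uint8)
    c,_=cv2.findContours(m,0,2)
    for k in c:
        a=cv2.contourArea(k); (u,v),s,ang=cv2.minAreaRect(k)
        if 40<a<3000:
            w=W[int(v),int(u)]; 
            if 200<w[0]<900 and -600<w[1]<300 : 
                b=[ray(n,*q,15)[:2].round().tolist() for q in cv2.boxPoints(((u,v),s,ang))]
                print(n,int(u),int(v),a,np.round(s,1),w.round(1),b)
    x=p[r[0]:r[1],r[2]:r[3]]
    cv2.imwrite(f"pics/{n}0c.png",cv2.resize(x,None,fx=3.3,fy=3.3,interpolation=cv2.INTER_CUBIC)[:600,:800])
    z=W[...,2]; print(n,"table z",np.median(z[tab&(W[...,0]>400)&(W[...,0]<800)&(abs(W[...,1])<400)]))
E
```

```text
top 445 312 496.5 [38.8 19. ] [ 437.4 -205.6   57.5] [[471.0, -179.0], [492.0, -221.0], [411.0, -257.0], [390.0, -216.0]]
top 295 284 305.0 [11.3 29.7] [485.  142.2  11.6] [[467.0, 176.0], [521.0, 129.0], [503.0, 108.0], [449.0, 155.0]]
top 259 250 114.5 [10.6 13.4] [549.8 228.9  73.1] [[557.0, 257.0], [582.0, 236.0], [565.0, 215.0], [540.0, 237.0]]
top 284 234 352.0 [24.7 19.8] [592.9 174.4  68.8] [[608.0, 217.0], [646.0, 185.0], [604.0, 139.0], [567.0, 170.0]]
top table z -0.4361260155336617
side 454 468 116.5 [21.  37.6] [ 838.2 -139.7 -339. ] [[739.0, -320.0], [792.0, -309.0], [792.0, -340.0], [740.0, -350.0]]
side 263 467 480.5 [55. 23.] [ 373.2  111.6 -866.4] [[465.0, -362.0], [460.0, -329.0], [538.0, -324.0], [541.0, -358.0]]
side 449 456 44.0 [19.  10.1] [ 828.  -122.4 -324. ] [[751.0, -303.0], [765.0, -296.0], [773.0, -321.0], [760.0, -328.0]]
side 432 444 77.0 [19.2 42.5] [ 801.6  -77.6 -358.9] [[709.0, -315.0], [749.0, -258.0], [770.0, -275.0], [730.0, -330.0]]
side 404 413 99.5 [22.5 22.6] [ 748.8   11.6 -385.2] [[678.0, -246.0], [704.0, -218.0], [726.0, -245.0], [699.0, 
[... 294 characters left out ...]
 -120.2   17.3] [[583.0, -109.0], [595.0, -82.0], [660.0, -130.0], [648.0, -155.0]]
side 383 325 404.5 [45.5 19. ] [672.8 -80.8  23.2] [[631.0, -81.0], [642.0, -38.0], [717.0, -68.0], [704.0, -109.0]]
side 488 382 1004.5 [262.2   8.6] [ 848.2 -152.3  -26.5] [[705.0, 21.0], [718.0, 37.0], [934.0, -332.0], [923.0, -341.0]]
side 284 221 52.0 [15.8  8.1] [469.2 211.7   9. ] [[453.0, 205.0], [459.0, 230.0], [491.0, 203.0], [485.0, 180.0]]
side 321 194 50.0 [15.7  5.8] [547.9 231.1  69.2] [[525.0, 306.0], [529.0, 327.0], [562.0, 301.0], [557.0, 282.0]]
side 286 184 179.0 [17.3 20.1] [469.1 276.7  59.9] [[429.0, 348.0], [465.0, 392.0], [491.0, 332.0], [456.0, 291.0]]
side table z -3.477679406881866
```

View pics/top0c.png

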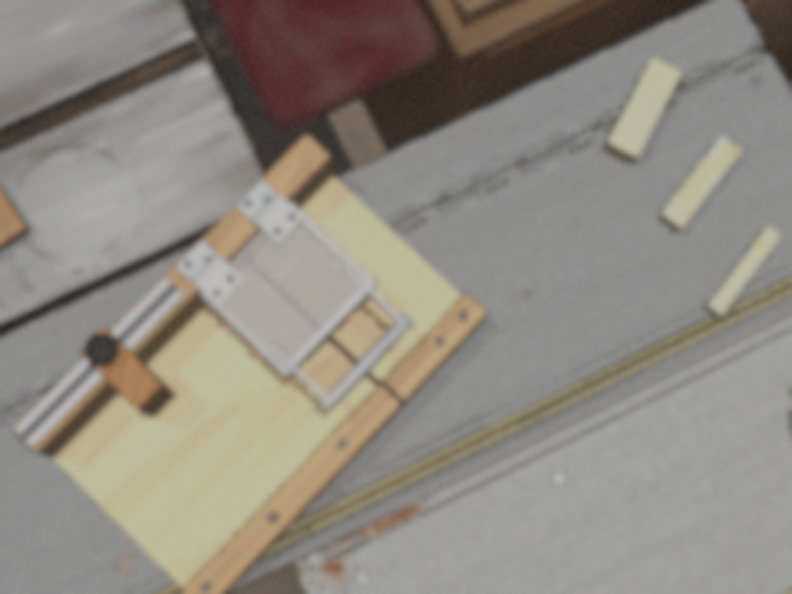

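View pics/side0c.png

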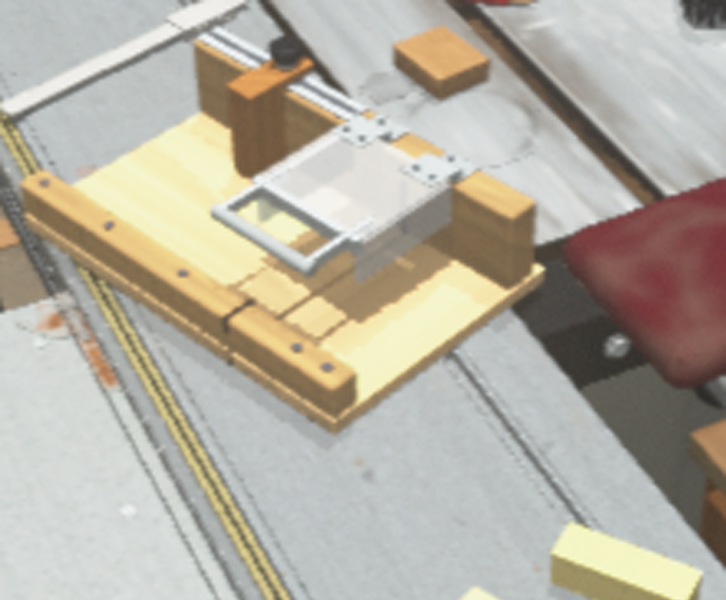

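Both crops are clear. The middle bar is at crop (702,182) in the top view. The stop's kerf-side face and the fence face are both visible from the side camera. I'll fit the sled frame and the bar pose.

```bash
python3 - <<'E'
from h import *
D={n:(cv2.imread(f"pics/{n}0.png"),cloud(n,np.load(f"{n}0.npy"))) for n in("top","side")}
# bars: points above the table near each bar
for n,(p,W) in D.items():
    z=W[...,2]; off=np.median(z[(W[...,0]>560)&(W[...,0]<720)&(W[...,1]>-170)&(W[...,1]<0)&(abs(z)<7)])
    roi=(W[...,0]>480)&(W[...,0]<760)&(W[...,1]>-260)&(W[...,1]<20)
    m=(roi&(z-off>7)&(z<45)).astype(np.uint8)
    k,l,s,c=cv2.connectedComponentsWithStats(m)
    print(n,"table",off.round(2))
    for i in range(1,k):
        if s[i,4]<25: continue
        q=W[l==i]-[0,0,off]; h=np.percentile(q[:,2],70); t=q[q[:,2]>h-3]
        r=cv2.minAreaRect(t[:,:2].astype(np.float32)); 
        print(" bar",c[i].round(1),s[i,4],"h",h.round(1),"rect",np.round(r[0],1),np.round(r[1],1),round(r[2],1),t.mean(0).round(1))
# sled: base top, fence top, rail
for n,(p,W) in D.items():
    z=W[...,2]; roi=(W[...,0]>380)&(W[...,0]<700)&(W[...,1]>20)&(W[...,1]<330)
    P=W[roi]; print(n,np.histogram(P[:,2],bins=np.arange(-8,110,4)))
E
```

```text
top table 0.6
 bar [384.7 213.2] 319 h 26.1 rect [676.  -67.4] [24.7 76.5] 65.5 [675.3 -67.2  25.8]
 bar [402.1 235.2] 230 h 19.6 rect [ 622.5 -111.8] [18.2 77.4] 55.3 [ 622.9 -112.4   19.3]
 bar [415.1 261.9] 153 h 12.8 rect [ 559.3 -146.3] [11.6 76.6] 55.5 [ 559.7 -146.4   12.3]
side table -1.81
 bar [384.5 323.3] 776 h 25.0 rect [675.4 -69.2] [28.4 76.4] 65.3 [675.7 -70.2  24.9]
 bar [353.6 343.5] 565 h 18.8 rect [ 622.2 -113.5] [20.4 77. ] 56.0 [ 622.9 -114.6   18.5]
 bar [314.8 359.5] 347 h 12.6 rect [ 558.3 -148.3] [15.2 77.6] 55.2 [ 559.7 -149.3   12.1]
top (array([ 390, 2388, 2933,  316, 1434, 2171,  250,  110,  152,  261,  387,
        540,  183,   27,   29,   27,   30,   29,   41,  305,  573,  267,
       1217,  581,   20,    4,   48,   29,    0]), array([ -8,  -4,   0,   4,   8,  12,  16,  20,  24,  28,  32,  36,  40,
        44,  48,  52,  56,  60,  64,  68,  72,  76,  80,  84,  88,  92,
        96, 100, 104, 108]))
side (array([1018, 3774,  454,  503, 2639,  418,  258,  259,  337,  521,  498,
        401,   85,  105,  139,  140,  150,  143,  193,  533,  295,  832,
        838,   21,   15,   21,   33,    0,    0]), array([ -8,  -4,   0,   4,   8,  12,  16,  20,  24,  28,  32,  36,  40,
        44,  48,  52,  56,  60,  64,  68,  72,  76,  80,  84,  88,  92,
        96, 100, 104, 108]))
```

```bash
python3 - <<'E'
from h import *
D={n:cloud(n,np.load(f"{n}0.npy")) for n in("top","side")}
D["top"][...,2]-=.6; D["side"][...,2]+=1.8
P=D["side"]; a=np.radians(49); 
def fr(P,a,o): 
    q=P-np.array([*o,0]); c,s=np.cos(a),np.sin(a); return np.stack([q[...,0]*c+q[...,1]*s,-q[...,0]*s+q[...,1]*c,q[...,2]],-1)
from scipy.optimize import least_squares
# sled angle from base's right+front edges via rect of sled points in the top view
T=D["top"]; roi=(T[...,0]>380)&(T[...,0]<720)&(T[...,1]>20)&(T[...,1]<330)&(T[...,2]>8)&(T[...,2]<110)
m=roi.astype(np.uint8); k,l,s,c=cv2.connectedComponentsWithStats(m); i=1+np.argmax(s[1:,4]); q=T[l==i]
r=cv2.minAreaRect(q[:,:2].astype(np.float32)); print("sled rect",r,"expect 190x290")
# fence face in side view: normals
for n in D:
    q=fr(D[n],a,(0,0)); z=q[...,2]
    w=D[n]; R=(w[...,0]>380)&(w[...,0]<720)&(w[...,1]>20)&(w[...,1]<330)
    f=q[R&(z>22)&(z<64)]; 
    h,e=np.histogram(f[:,0],bins=np.arange(380,640,4)); print(n,"x hist z22-64",[(int(e[i]),int(h[i])) for i in np.argsort(-h)[:8]])
    t=q[R&(z>78)&(z<90)]; h,e=np.histogram(t[:,1],bins=np.arange(-380,-60,6)); print("y hist z78-90",[(int(e[i]),int(h[i])) for i in range(len(h)) if h[i]>5])
    t=q[R&(z>69)&(z<75)]; h,e=np.histogram(t[:,0],bins=np.arange(380,640,4)); print("x hist z69-75",[(int(e[i]),int(h[i])) for i in range(len(h)) if h[i]>10])
E
```

```text
sled rect ((460.04974365234375, 201.60316467285156), (181.5256805419922, 284.20208740234375), 50.023197174072266) expect 190x290
top x hist z22-64 [(380, 147), (516, 142), (384, 80), (584, 71), (564, 64), (572, 64), (576, 64), (568, 60)]
y hist z78-90 [(-314, 44), (-308, 146), (-302, 113), (-296, 110), (-290, 124), (-284, 115), (-278, 98), (-272, 101), (-266, 113), (-260, 114), (-254, 85), (-248, 132), (-242, 131), (-236, 144), (-230, 113), (-224, 61), (-158, 56), (-152, 44), (-146, 44), (-140, 43)]
x hist z69-75 [(516, 55), (520, 119), (524, 94), (528, 125), (532, 128), (536, 127), (540, 102), (544, 19)]
side x hist z22-64 [(516, 219), (520, 194), (512, 102), (380, 101), (484, 92), (572, 71), (576, 67), (568, 64)]
y hist z78-90 [(-314, 108), (-308, 140), (-302, 98), (-296, 98), (-290, 96), (-284, 90), (-278, 90), (-272, 85), (-266, 85), (-260, 83), (-254, 94), (-248, 98), (-242, 96), (-236, 126), (-230, 86), (-224, 20), (-164, 41), (-158, 60), (-152, 37), (-146, 34), (-140, 20)]
x hist z69-75 [(428, 32), (432, 12), (484, 14), (488, 11), (512, 29), (516, 59), (520, 83), (524, 80), (528, 79), (532, 93), (536, 91), (540, 45)]
```

```bash
python3 - <<'E'
from h import *
a=np.radians(49); c,s=np.cos(a),np.sin(a)
for n,o in(("top",-.6),("side",1.8)):
    W=cloud(n,np.load(f"{n}0.npy")); W[...,2]+=o; z=W[...,2]
    x=W[...,0]*c+W[...,1]*s; y=-W[...,0]*s+W[...,1]*c; S=np.stack([x,y,z],-1)
    R=(W[...,0]>380)&(W[...,0]<720)&(W[...,1]>20)&(W[...,1]<330)
    def face(m,ax,lab):
        q=S[R&m]; u,v=q[:,1-ax],q[:,ax]
        for _ in range(4):
            p=np.polyfit(u,v,1); e=v-np.polyval(p,u); k=abs(e)<max(1.5*np.median(abs(e))+1,1.5); u,v=u[k],v[k]
        print(n,lab,len(u),"slope deg",np.degrees(p[0]).round(2),"val at mean",np.polyval(p,u.mean()).round(1),"u",u.min().round(),u.max().round(),"std",e.std().round(2))
    face((z>20)&(z<62)&(x>510)&(x<526)&((y<-315)|((y>-220)&(y<-165))),0,"fence face")
    face((z>20)&(z<62)&(x>510)&(x<526)&((y>-220)&(y<-165)),0,"fence face L")
    face((z>69)&(z<75)&(x>509)&(x<550)&((y<-315)|((y>-220)&(y<-165))),0,"fence top")
    face((z>20)&(z<76)&(x>490)&(x<514)&(y>-175)&(y<-155),1,"stop face")
    f=S[R&(z>77)&(z<90)&(x>485)&(x<513)&(y>-180)&(y<-120)]; print(n,"stop top x,y pct",np.percentile(f[:,0],[2,98]).round(1),np.percentile(f[:,1],[2,98]).round(1),np.median(f[:,2]))
    # rod: visor front; rod is lowest x' at z~78
    for y0 in(-290,-280,-270,-260,-250):
        g=S[R&(z>68)&(z<90)&(x>370)&(x<440)&(abs(y-y0)<5)]
        if len(g): print(n,"y",y0,"rod x",g[:,0].min().round(1),np.sort(g[:,0].round(0))[:14].astype(int).tolist(),g[g[:,0]<g[:,0].min()+8][:,2].max().round(1))
    f=S[R&(z>74)&(z<92)&(x>380)&(x<500)&(y<-200)]; print("guard y",np.percentile(f[:,1],[1,99]).round(1))
    f=S[R&(z>8)&(z<15)&(x>420)&(x<560)]; print("base right y",np.percentile(f[:,1],.5).round(1),np.percentile(f[:,1],99.5).round(1))
E
```

```text
top fence face 146 slope deg -1.33 val at mean 519.4 u -354.0 -166.0 std 0.43
top fence face L 88 slope deg -1.28 val at mean 518.1 u -220.0 -166.0 std 0.41
top fence top 211 slope deg -1.7 val at mean 530.4 u -353.0 -166.0 std 4.85
top stop face 2 slope deg 0.66 val at mean -158.7 u 505.0 511.0 std 0.0
top stop top x,y pct [485.7 512.3] [-158.2 -135.8] 83.49438140309316
top y -290 rod x 394.6 [395, 395, 395, 396, 396, 396, 397, 398, 398, 399, 399, 399, 401, 401] 85.5
top y -280 rod x 394.7 [395, 395, 395, 396, 396, 396, 396, 397, 397, 397, 399, 399, 399, 400] 87.7
top y -270 rod x 394.3 [394, 394, 395, 396, 396, 396, 397, 397, 398, 399, 399, 399, 399, 401] 85.6
top y -260 rod x 394.3 [394, 395, 395, 396, 396, 396, 398, 398, 398, 399, 399, 400, 401, 401] 86.3
top y -250 rod x 394.2 [394, 394, 395, 396, 396, 396, 397, 397, 398, 399, 399, 400, 401, 401] 84.3
guard y [-309.5 -222.2]
base right y -436.6 -79.8
side fence face 295 slope deg -1.47 val at mean 519.6 u -356.0 -166.0 std 1.08
side fence face L 71 slope deg 0.84 val at mean 516.5 u -199.0 -166.0 std 1.15
side fence top 161 slope deg -1.85 val at mean 527.0 u -355.0 -165.0 std 4.24
side stop face 140 slope deg 3.28 val at mean -159.0 u 490.0 514.0 std 1.04
side stop top x,y pct [485.6 512.4] [-161.4 -136.9] 82.83162118268478
side y -290 rod x 392.5 [392, 393, 393, 394, 394, 394, 395, 395, 396, 396, 397, 397, 397, 397] 84.3
side y -280 rod x 392.4 [392, 393, 394, 394, 394, 394, 394, 395, 395, 395, 395, 395, 395, 396] 84.7
side y -270 rod x 391.4 [391, 393, 393, 394, 394, 394, 394, 394, 394, 394, 395, 396, 396, 396] 85.8
side y -260 rod x 392.3 [392, 392, 392, 392, 393, 393, 393, 393, 394, 394, 395, 395, 396, 396] 84.9
side y -250 rod x 390.4 [390, 392, 393, 393, 393, 394, 394, 394, 395, 396, 396, 396, 396, 397] 84.2
guard y [-312.7 -223.5]
base right y -479.1 -82.4
```

```bash
cat >> h.py <<'E'
def go(X,psi):
    """shift in current tool axes (mm) to world X, and turn about tool z (rad) to tool-x yaw psi (deg)"""
    o=robot.observe(); w,x,y,z=o["eef_rot"]; from scipy.spatial.transform import Rotation as Q
    R=Q.from_quat([x,y,z,w]).as_matrix(); cur=np.degrees(np.arctan2(R[1,0],R[0,0]))
    d=(np.array(X,float)-o["eef_pos"])
    print("t",round(o["clock"],2),"pos",o["eef_pos"].round(1),"yaw",cur.round(2),"tilt z",R[:2,2].round(3),"shift now",(R.T@d).round(1),"turn",np.radians(cur-psi).round(4))
    p=np.radians(psi); print("shift in target axes",round(d[0]*np.cos(p)+d[1]*np.sin(p),1),round(d[0]*np.sin(p)-d[1]*np.cos(p),1),round(-d[2],1),"force",o["wrist_force"].round(1),"w",round(o["gripper_width"],1),"grip",round(o["grasp_force"],1))
E
python3 -m pendant '[[0,0,0,0.1383,0.045],[0,0,0,0.1383,0.045],[0,0,0,0.1383,0.045],[0,0,0,0.1383,0.045],[0,0,0,0.1383,0.045]]'
python3 -m pendant '[[0,0,0,0.1383,0.045],[0,0,0,0.1383,0.045],[0,0,0,0,0.045]]'
python3 -c "
from h import *
go((604.3,-100.1,100),-34.5)"
```

```text
clock: 0.6
eef_pos: [205.6, -536.7, 216.0]
eef_rot: [-0.0, 0.986, -0.165, -0.0]
wrist_force: [0.3, -0.8, -0.6]
gripper_width: 57.3
grasp_force: 0.0
clock: 0.9
eef_pos: [205.6, -536.7, 216.0]
eef_rot: [-0.0, 0.955, -0.296, -0.0]
wrist_force: [-0.3, -0.6, -0.4]
gripper_width: 45.0
grasp_force: 0.0
t 0.9 pos [ 205.6 -536.7  216. ] yaw -34.49 tilt z [-0.     0.001] shift now [  81.4 -585.6  116.3] turn 0.0001
shift in target axes 81.3 -585.6 116.0 force [-0.3 -0.6 -0.4] w 45.0 grip 0.0
```

```bash

python3 -m pendant '[[0.0054,-0.039,0,0,0.045],[0.0054,-0.039,0,0,0.045],[0.0054,-0.039,0,0,0.045],[0.0054,-0.039,0,0,0.045],[0.0054,-0.039,0,0,0.045]]' >/dev/null
python3 -m pendant '[[0.0054,-0.039,0,0,0.045],[0.0054,-0.039,0,0,0.045],[0.0054,-0.039,0,0,0.045],[0.0054,-0.039,0,0,0.045],[0.0054,-0.039,0,0,0.045]]' >/dev/null
python3 -m pendant '[[0.0054,-0.039,0.02,0,0.045],[0.0054,-0.039,0.03,0,0.045],[0.0054,-0.039,0.03,0,0.045],[0.0054,-0.039,0.03,0,0.045],[0.0054,-0.039,0.02,0,0.045]]' >/dev/null
python3 -c "
from h import *
go((604.3,-100.1,13),-34.5)"
```

```text
t 2.4 pos [603.5 -99.1  84. ] yaw -34.3 tilt z [-0.003  0.001] shift now [ 1.4  0.3 71. ] turn 0.0034
shift in target axes 1.2 0.4 71.0 force [ 0.4 -0.6  0.5] w 45.3 grip 0.0
```

```bash

python3 -m pendant '[[0.0012,0.0004,0.03,0,0.045],[0,0,0.025,0,0.045],[0,0,0.013,0,0.045],[0,0,0.003,0,0.045],[0,0,0,0,0.045]]'
python3 -m pendant '[[0,0,0,0,0.015],[0,0,0,0,0.01],[0,0,0,0,0.01],[0,0,0,0,0.01],[0,0,0,0,0.01]]'
python3 -c "
from h import *
go((604.3,-100.1,13),-34.5)"
```

```text
clock: 2.9
eef_pos: [604.7, -102.2, 15.6]
eef_rot: [0.0, 0.955, -0.296, 0.0]
wrist_force: [-0.5, 0.5, -0.7]
gripper_width: 45.2
grasp_force: 0.0
clock: 3.4
eef_pos: [605.5, -101.7, 16.5]
eef_rot: [-0.0, 0.955, -0.297, 0.001]
wrist_force: [0.6, 1.2, 4.6]
gripper_width: 18.1
grasp_force: 29.9
t 3.4 pos [ 605.5 -101.7   16.5] yaw -34.53 tilt z [0.002 0.   ] shift now [-1.9 -0.6  3.5] turn -0.0006
shift in target axes -1.9 -0.6 3.5 force [0.6 1.2 4.6] w 18.1 grip 29.9
```

```bash

python3 -m pendant '[[0,0,-0.01,0,0.01],[0,0,-0.03,0,0.01],[0,0,-0.035,0,0.01],[0,0,-0.035,0,0.01],[0,0,-0.03,0,0.01]]'
python3 -m pendant '[[0,0,0,-0.1346,0.01],[0,0,0,-0.1346,0.01],[0,0,0,-0.1346,0.01],[0,0,0,-0.1346,0.01],[0,0,0,-0.1346,0.01]]' >/dev/null
python3 -m pendant '[[0,0,0,-0.1346,0.01],[0,0,0,-0.1346,0.01],[0,0,0,-0.1346,0.01],[0,0,0,-0.1346,0.01],[0,0,0,-0.1346,0.01]]' >/dev/null
python3 -m pendant '[[0,0,0,-0.1346,0.01],[0,0,0,0,0.01],[0,0,0,0,0.01]]'
python3 -c "
from h import *
go((429.9,227.3,28),50.3)"
```

```text
clock: 3.9
eef_pos: [604.1, -102.1, 157.2]
eef_rot: [0.0, 0.955, -0.297, -0.0]
wrist_force: [0.5, -0.4, -2.5]
gripper_width: 18.2
grasp_force: 29.9
clock: 5.2
eef_pos: [604.1, -102.0, 155.3]
eef_rot: [-0.0, 0.906, 0.424, -0.0]
wrist_force: [-0.0, 0.4, -2.1]
gripper_width: 18.4
grasp_force: 29.9
t 5.2 pos [ 604.1 -102.   155.3] yaw 50.17 tilt z [-0.001 -0.   ] shift now [ 141.3 -344.6  127.4] turn -0.0023
shift in target axes 142.0 -344.4 127.3 force [-0.   0.4 -2.1] w 18.4 grip 29.9
```

```bash

python3 -m pendant '[[0.0142,-0.0344,0,-0.0023,0.01],[0.0142,-0.0344,0,0,0.01],[0.0142,-0.0344,0,0,0.01],[0.0142,-0.0344,0,0,0.01],[0.0142,-0.0344,0,0,0.01]]' >/dev/null
python3 -m pendant '[[0.0142,-0.0344,0,0,0.01],[0.0142,-0.0344,0,0,0.01],[0.0142,-0.0344,0,0,0.01],[0.0142,-0.0344,0,0,0.01],[0.0142,-0.0344,0,0,0.01]]' >/dev/null
python3 -m pendant '[[0,0,0.03,0,0.01],[0,0,0.03,0,0.01],[0,0,0.03,0,0.01],[0,0,0,0,0.01]]'
python3 - <<'E'
from h import *
go((429.9,227.3,28),50.3)
for n,r in(("side",(100,300,200,400)),("top",(200,350,150,350))):
    p,d=robot.snapshot(n); np.save(f"{n}1.npy",d); cv2.imwrite(f"pics/{n}1.png",p[...,::-1])
    cv2.imwrite(f"pics/{n}1c.png",cv2.resize(p[r[0]:r[1],r[2]:r[3],::-1],None,fx=3,fy=3,interpolation=cv2.INTER_CUBIC))
E
```

```text
clock: 6.6
eef_pos: [426.4, 225.5, 62.4]
eef_rot: [-0.0, 0.905, 0.426, -0.004]
wrist_force: [-1.1, -0.8, -1.9]
gripper_width: 18.2
grasp_force: 29.9
t 6.6 pos [426.4 225.5  62.4] yaw 50.38 tilt z [-0.008 -0.003] shift now [ 3.9  1.7 34.4] turn 0.0013
shift in target axes 3.6 1.6 34.4 force [-1.1 -0.8 -1.9] w 18.2 grip 29.9
```

View pics/side1c.png

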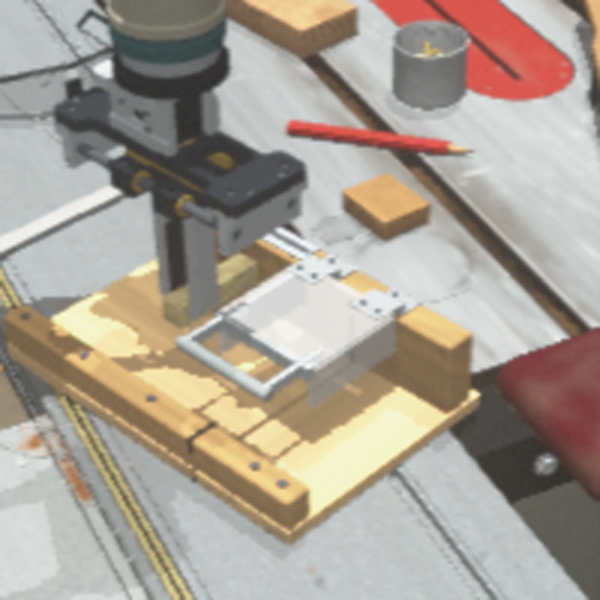

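The crop shows the bar held at its near end, level and square to the fence, with the guard-side finger clear of the visor. I'll lower it now.

```bash

python3 -m pendant '[[0.003,0.0015,0.015,0,0.01],[0,0,0.012,0,0.01],[0,0,0,0,0.01],[0,0,0,0,0.01]]'
python3 -m pendant '[[0,0,0.002,0,0.01],[0,0,0.002,0,0.01],[0,0,0,0,0.01]]'
python3 -c "
from h import *
go((429.9,227.3,28),50.3)"
```

```text
clock: 7.1
eef_pos: [434.1, 228.4, 39.9]
eef_rot: [0.0, 0.905, 0.426, 0.001]
wrist_force: [-0.0, -0.4, -1.7]
gripper_width: 18.2
grasp_force: 29.9
clock: 7.4
eef_pos: [433.0, 228.1, 34.7]
eef_rot: [0.0, 0.905, 0.426, 0.0]
wrist_force: [0.0, -0.2, -2.2]
gripper_width: 18.3
grasp_force: 29.9
t 7.4 pos [433.  228.1  34.7] yaw 50.45 tilt z [0. 0.] shift now [-2.6 -1.9  6.7] turn 0.0026
shift in target axes -2.6 -1.9 6.7 force [ 0.  -0.2 -2.2] w 18.3 grip 29.9
```

```bash

python3 -m pendant '[[-0.002,0,0.002,0,0.01],[0,0,0.002,0,0.01],[0,0,0,0,0.01],[0,0,0,0,0.01]]'
python3 -m pendant '[[0,0,0.001,0,0.01],[0,0,0.001,0,0.01],[0,0,0,0,0.01]]'
python3 -m pendant '[[0,0,0.001,0,0.01],[0,0,0,0,0.01]]'
python3 -c "
from h import *
go((429.9,227.3,28),50.3)"
```

```text
clock: 7.8
eef_pos: [431.5, 226.5, 30.3]
eef_rot: [0.0, 0.905, 0.426, -0.0]
wrist_force: [0.8, -0.1, -2.3]
gripper_width: 18.1
grasp_force: 29.9
clock: 8.1
eef_pos: [431.7, 226.5, 28.5]
eef_rot: [0.0, 0.905, 0.426, 0.0]
wrist_force: [-0.1, 0.3, -1.6]
gripper_width: 18.4
grasp_force: 29.9
clock: 8.3
eef_pos: [431.8, 226.5, 28.5]
eef_rot: [0.0, 0.905, 0.426, 0.0]
wrist_force: [-1.6, -1.3, 7.0]
gripper_width: 18.1
grasp_force: 29.9
t 8.3 pos [431.8 226.5  28.5] yaw 50.46 tilt z [ 0.001 -0.   ] shift now [-0.6 -1.9  0.5] turn 0.0028
shift in target axes -0.6 -1.9 0.5 force [-1.6 -1.3  7. ] w 18.1 grip 29.9
```

```bash

python3 -m pendant '[[0,-0.002,-0.0005,0,0.01],[0,-0.002,0,0,0.01],[0,-0.001,0,0,0.01],[0,0,0,0,0.01]]'
python3 -m pendant '[[0,-0.001,0,0,0.01],[0,0,0,0,0.01]]'
python3 -m pendant '[[0,-0.001,0,0,0.01],[0,0,0,0,0.01]]'
python3 -c "
from h import *
go((429.9,227.3,28),50.3)"
```

```text
clock: 8.7
eef_pos: [429.0, 229.9, 28.5]
eef_rot: [0.0, 0.905, 0.426, 0.001]
wrist_force: [2.4, -2.5, 5.2]
gripper_width: 18.3
grasp_force: 29.9
clock: 8.9
eef_pos: [428.4, 230.5, 28.5]
eef_rot: [0.0, 0.905, 0.426, 0.001]
wrist_force: [2.7, -3.4, 5.1]
gripper_width: 18.1
grasp_force: 29.9
clock: 9.1
eef_pos: [427.7, 231.2, 28.5]
eef_rot: [0.0, 0.905, 0.426, 0.001]
wrist_force: [2.6, -2.6, 4.6]
gripper_width: 18.1
grasp_force: 29.9
t 9.1 pos [427.7 231.2  28.5] yaw 50.47 tilt z [0.003 0.   ] shift now [-1.6  4.2  0.5] turn 0.0029
shift in target axes -1.6 4.2 0.5 force [ 2.6 -2.6  4.6] w 18.1 grip 29.9
```

```bash

python3 -m pendant '[[0,-0.001,0,0,0.01],[0,0,0,0,0.01]]'
python3 -m pendant '[[0,-0.001,0,0,0.01],[0,0,0,0,0.01]]'
python3 -m pendant '[[0,-0.0005,0,0,0.01],[0,0,0,0,0.01]]'
python3 -c "
from h import *
go((429.9,227.3,28),50.3)"
```

```text
clock: 9.3
eef_pos: [426.9, 231.9, 28.5]
eef_rot: [0.0, 0.905, 0.426, 0.001]
wrist_force: [3.3, -2.6, 5.6]
gripper_width: 18.3
grasp_force: 29.9
clock: 9.5
eef_pos: [426.3, 232.4, 28.5]
eef_rot: [0.001, 0.905, 0.426, 0.001]
wrist_force: [2.8, -3.6, 5.5]
gripper_width: 18.2
grasp_force: 29.9
clock: 9.7
eef_pos: [426.2, 232.5, 28.5]
eef_rot: [0.001, 0.905, 0.426, 0.002]
wrist_force: [3.5, -4.3, 4.2]
gripper_width: 18.0
grasp_force: 29.9
t 9.7 pos [426.2 232.5  28.5] yaw 50.48 tilt z [ 0.004 -0.   ] shift now [-1.6  6.1  0.5] turn 0.0032
shift in target axes -1.6 6.1 0.5 force [ 3.5 -4.3  4.2] w 18.0 grip 29.9
```

```bash

python3 -m pendant '[[0,-0.001,0,0,0.01],[0,0,0,0,0.01]]'
python3 -m pendant '[[0.001,0,0,0,0.01],[0.001,0,0,0,0.01],[0,0,0,0,0.01]]'
python3 -m pendant '[[0.001,0,0,0,0.01],[0,0,0,0,0.01]]'
python3 -m pendant '[[0.001,0,0,0,0.01],[0,0,0,0,0.01]]'
python3 -c "
from h import *
go((429.9,227.3,28),50.3)"
```

```text
clock: 9.9
eef_pos: [425.9, 232.7, 28.5]
eef_rot: [0.001, 0.905, 0.426, 0.002]
wrist_force: [6.4, -5.7, 4.1]
gripper_width: 18.0
grasp_force: 30.0
clock: 10.2
eef_pos: [426.0, 232.7, 28.5]
eef_rot: [0.002, 0.904, 0.427, 0.0]
wrist_force: [4.7, -10.0, 7.8]
gripper_width: 18.2
grasp_force: 30.0
clock: 10.4
eef_pos: [426.0, 232.7, 28.5]
eef_rot: [0.003, 0.904, 0.427, -0.001]
wrist_force: [3.1, -11.7, 10.8]
gripper_width: 18.4
grasp_force: 30.0
clock: 10.6
eef_pos: [426.0, 232.8, 28.5]
eef_rot: [0.003, 0.904, 0.427, -0.002]
wrist_force: [2.4, -13.4, 11.4]
gripper_width: 18.3
grasp_force: 30.0
t 10.6 pos [426.  232.8  28.5] yaw 50.59 tilt z [-0.001 -0.007] shift now [-1.8  6.5  0.5] turn 0.0051
shift in target axes -1.7 6.5 0.5 force [  2.4 -13.4  11.4] w 18.3 grip 30.0
```

```bash

python3 -m pendant '[[0,0.001,-0.0005,0,0.01],[0,0,0,0,0.01]]'
python3 - <<'E'
from h import *
go((429.9,227.3,28),50.3)
o=[]
for n,r in(("side",(165,245,240,340)),("top",(235,315,200,300))):
    p,d=robot.snapshot(n); np.save(f"{n}2.npy",d); cv2.imwrite(f"pics/{n}2.png",p[...,::-1])
    o.append(cv2.resize(p[r[0]:r[1],r[2]:r[3],::-1],(400,320),interpolation=cv2.INTER_CUBIC))
cv2.imwrite("pics/both2.png",np.hstack(o))
E
```

```text
clock: 10.8
eef_pos: [426.0, 232.8, 28.5]
eef_rot: [0.002, 0.904, 0.427, -0.002]
wrist_force: [1.2, -10.7, 7.0]
gripper_width: 18.6
grasp_force: 30.0
t 10.8 pos [426.  232.8  28.5] yaw 50.53 tilt z [-0.002 -0.005] shift now [-1.7  6.5  0.5] turn 0.004
shift in target axes -1.7 6.5 0.5 force [  1.2 -10.7   7. ] w 18.6 grip 30.0
```

View pics/both2.png

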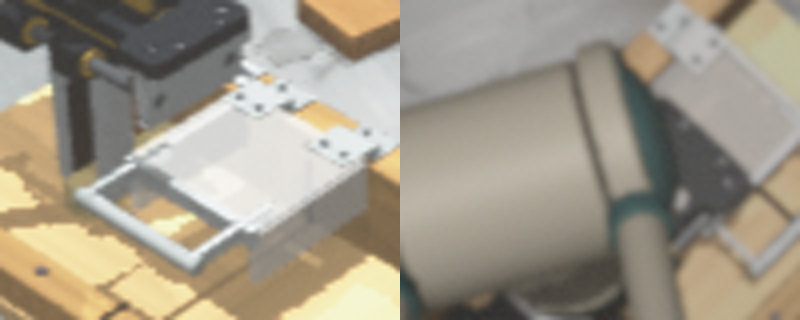

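The visor and the arm hide the bar's far end in both crops. A stronger push will tell whether it's seated. After that I'll release, back away and look.

```bash

python3 -m pendant '[[0.0015,0.0005,-0.0005,0,0.01],[0.0015,0,0,0,0.01],[0,0,0,0,0.01]]'
python3 -m pendant '[[0.002,0,-0.0005,0,0.01],[0,0,0,0,0.01]]'
python3 -c "
from h import *
go((429.9,227.3,28),50.3)"
```

```text
clock: 11.2
eef_pos: [426.2, 233.3, 28.5]
eef_rot: [0.003, 0.904, 0.427, -0.005]
wrist_force: [-0.5, -13.4, 9.1]
gripper_width: 18.0
grasp_force: 30.1
clock: 11.4
eef_pos: [428.3, 235.7, 28.5]
eef_rot: [0.002, 0.904, 0.427, -0.003]
wrist_force: [1.8, -11.6, 3.1]
gripper_width: 18.1
grasp_force: 30.1
t 11.4 pos [428.3 235.7  28.5] yaw 50.54 tilt z [-0.005 -0.007] shift now [-5.5  6.6  0.6] turn 0.0042
shift in target axes -5.5 6.6 0.5 force [  1.8 -11.6   3.1] w 18.1 grip 30.1
```

```bash

python3 -m pendant '[[0,0.0005,0,0,0.01],[0,0,0,0,0.01]]'
python3 -m pendant '[[0.001,0,0,0,0.01],[0,0,0,0,0.01]]'
python3 -m pendant '[[0.001,0,0,0,0.01],[0,0,0,0,0.01]]'
python3 -m pendant '[[0.001,0,0,0,0.01],[0,0,0,0,0.01]]'
python3 -c "
from h import *
go((429.9,227.3,28),50.3)"
```

```text
clock: 11.6
eef_pos: [428.4, 235.8, 28.5]
eef_rot: [0.002, 0.904, 0.427, -0.004]
wrist_force: [0.9, -10.2, 3.0]
gripper_width: 18.1
grasp_force: 30.0
clock: 11.8
eef_pos: [428.5, 236.0, 28.5]
eef_rot: [0.002, 0.904, 0.427, -0.004]
wrist_force: [-0.4, -12.1, 4.3]
gripper_width: 18.0
grasp_force: 30.0
clock: 12.0
eef_pos: [428.9, 236.5, 28.5]
eef_rot: [0.002, 0.904, 0.427, -0.005]
wrist_force: [0.2, -11.7, 4.2]
gripper_width: 18.1
grasp_force: 30.0
clock: 12.2
eef_pos: [429.0, 236.5, 28.5]
eef_rot: [0.002, 0.904, 0.427, -0.005]
wrist_force: [-1.5, -13.3, 6.4]
gripper_width: 18.0
grasp_force: 30.0
t 12.2 pos [429.  236.5  28.5] yaw 50.6 tilt z [-0.008 -0.009] shift now [-6.5  6.6  0.5] turn 0.0053
shift in target axes -6.5 6.6 0.5 force [ -1.5 -13.3   6.4] w 18.0 grip 30.0
```

```bash

python3 -m pendant '[[0.001,0,-0.0005,0,0.01],[0,0,0,0,0.01]]'
python3 -m pendant '[[0.001,0,0,0,0.01],[0,0,0,0,0.01]]'
python3 -m pendant '[[0.001,0,0,0,0.01],[0,0,0,0,0.01]]'
python3 -m pendant '[[0.001,0,-0.0005,0,0.01],[0,0,0,0,0.01]]'
python3 -c "
from h import *
go((429.9,227.3,28),50.3)"
```

```text
clock: 12.4
eef_pos: [429.0, 236.6, 28.5]
eef_rot: [0.003, 0.904, 0.428, -0.006]
wrist_force: [-0.5, -14.9, 4.5]
gripper_width: 18.2
grasp_force: 30.0
clock: 12.6
eef_pos: [429.0, 236.7, 28.5]
eef_rot: [0.003, 0.904, 0.428, -0.007]
wrist_force: [-2.0, -17.1, 6.4]
gripper_width: 18.2
grasp_force: 30.0
clock: 12.8
eef_pos: [429.1, 236.7, 28.4]
eef_rot: [0.004, 0.904, 0.428, -0.008]
wrist_force: [-2.0, -18.9, 6.3]
gripper_width: 18.2
grasp_force: 30.0
clock: 13.0
eef_pos: [429.1, 236.8, 28.5]
eef_rot: [0.004, 0.904, 0.428, -0.009]
wrist_force: [-2.5, -20.3, 5.6]
gripper_width: 18.1
grasp_force: 30.0
t 13.0 pos [429.1 236.8  28.5] yaw 50.71 tilt z [-0.013 -0.015] shift now [-6.9  6.7  0.6] turn 0.0071
shift in target axes -6.8 6.7 0.5 force [ -2.5 -20.3   5.6] w 18.1 grip 30.0
```

```bash

python3 -m pendant '[[-0.002,0.001,0,0,0.01],[-0.002,0.001,0,0,0.01],[0,0,0,0,0.01]]'
python3 -m pendant '[[0,0,0,0,0.022],[0,0,0,0,0.028],[0,0,0,0,0.036],[0,0,0,0,0.036],[0,0,0,0,0.036]]'
python3 -c "
from h import *
go((429.9,227.3,28),50.3)"
```

```text
clock: 13.3
eef_pos: [429.1, 236.6, 28.5]
eef_rot: [0.001, 0.904, 0.427, -0.006]
wrist_force: [-2.2, -8.3, -0.8]
gripper_width: 18.1
grasp_force: 30.0
clock: 13.8
eef_pos: [434.3, 240.2, 30.4]
eef_rot: [-0.0, 0.905, 0.426, 0.0]
wrist_force: [0.6, 0.1, 0.2]
gripper_width: 36.4
grasp_force: 0.0
t 13.8 pos [434.3 240.2  30.4] yaw 50.46 tilt z [0. 0.] shift now [-12.8   4.8   2.4] turn 0.0028
shift in target axes -12.7 4.9 2.4 force [0.6 0.1 0.2] w 36.4 grip 0.0
```

```bash

python3 -m pendant '[[0,0,-0.01,0,0.036],[0,0,-0.03,0,0.036],[0,0,-0.04,0,0.036],[0,0,-0.04,0,0.036],[0,0,-0.02,0,0.036]]' | head -2
python3 -m pendant '[[-0.035,0.01,0,0,0.036],[-0.035,0.01,0,0,0.036],[-0.035,0.01,0,0,0.036],[-0.035,0.01,0,0,0.036],[-0.035,0.01,0,0,0.036]]' | head -2
python3 - <<'E'
from h import *
go((429.9,227.3,28),50.3)
o=[]
for n,r in(("side",(165,245,240,340)),("top",(235,315,200,300))):
    p,d=robot.snapshot(n); np.save(f"{n}3.npy",d); cv2.imwrite(f"pics/{n}3.png",p[...,::-1])
    o.append(cv2.resize(p[r[0]:r[1],r[2]:r[3],::-1],(400,320),interpolation=cv2.INTER_CUBIC))
cv2.imwrite("pics/both3.png",np.hstack(o))
E
```

```text
clock: 14.3
eef_pos: [435.9, 240.7, 174.8]
clock: 14.8
eef_pos: [360.7, 72.2, 171.2]
t 14.8 pos [360.7  72.2 171.2] yaw 50.51 tilt z [ 0.001 -0.   ] shift now [163.6 -45.4 143.3] turn 0.0036
shift in target axes 163.6 -45.8 143.2 force [ 1.1 -0.3  0.7] w 36.1 grip 0.0
```

View pics/both3.png

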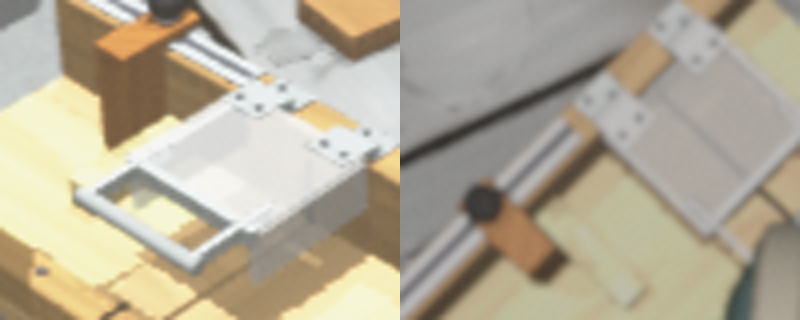

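The bar shows in the top crop at about mosaic (590,255), beside the stop. I'll measure its gaps from the depth image.

```bash
python3 - <<'E'
from h import *
a=np.radians(50.3); c,s=np.cos(a),np.sin(a)
for n,o in(("top",-.6),):
    p=cv2.imread(f"pics/{n}3.png")
    W=cloud(n,np.load(f"{n}3.npy")); W[...,2]+=o; q=W-[459.2,286.1,0]
    S=np.stack([q[...,0]*c+q[...,1]*s,-q[...,0]*s+q[...,1]*c,W[...,2]],-1); x,y,z=np.moveaxis(S,-1,0)
    m=(x>-110)&(x<8)&(y>-60)&(y<10)&(z>23)&(z<37)
    k,l,st,cc=cv2.connectedComponentsWithStats(m.astype(np.uint8),connectivity=4)
    i=1+np.argmax(st[1:,4]); t=S[l==i]; print(len(t)*1., np.median(t[:,2]), cc[i])
    t=t[abs(t[:,2]-np.median(t[:,2]))<3]
    print(cv2.minAreaRect(t[:,:2].astype(np.float32)),t[:,:2].min(0),t[:,:2].max(0))
    for X in range(-76,0,8):
        g=t[abs(t[:,0]-X)<4]; print(X,len(g),g[:,1].min().round(1) if len(g) else "",g[:,1].max().round(1) if len(g) else "")
    f=S[(z>76)&(z<90)&(x>-31)&(x<-2)&(y>-10)&(y<40)]; print("stop top y",np.percentile(f[:,1],[1,3,50]).round(1),"x min",f[:,0].min())
    f=S[(z>20)&(z<76)&(x>-40)&(x<-3)&(y>-12)&(y<6)]; print(len(f),f[:20].round(1).tolist())
    f=S[(z>38)&(z<66)&(x>-8)&(x<8)&(y>-70)&(y<-3)]; print("fence face",np.median(f[:,0]),np.polyfit(f[:,1],f[:,0],1))
    f=S[(z>66)&(z<76)&(x>-8)&(x<12)&(y>-70)&(y<-3)]; print("fence top min x",np.percentile(f[:,0],[1,5]))
    np.set_printoptions(linewidth=250); print(z[278:312,228:264].round().astype(int))
E
```

```text
269.0 30.153316382066528 [247.50557621 298.19702602]
((-38.054622650146484, -8.366124153137207), (19.716848373413086, 76.85576629638672), 89.33785247802734) [-76.46189688 -18.66265215] [0.32769681 1.40761493]
-76 13 -17.8 0.1
-68 27 -17.9 0.1
-60 24 -18.0 0.0
-52 16 -18.1 -0.0
-44 26 -18.1 -0.1
-36 27 -18.2 -0.2
-28 19 -15.1 1.4
-20 22 -16.8 -0.3
-12 24 -16.9 -0.4
-4 24 -18.7 -0.5
stop top y [ 0.3  0.7 12.6] x min -30.82022716189364
100 [[-3.6, -8.7, 29.9], [-4.9, -10.3, 27.8], [-7.0, -12.0, 29.6], [-5.2, 0.4, 69.5], [-4.0, -5.4, 31.7], [-4.8, -7.0, 27.3], [-7.0, -8.7, 29.7], [-9.0, -10.3, 30.8], [-11.1, -12.0, 33.1], [-9.5, 0.3, 74.3], [-3.3, -2.1, 28.2], [-5.5, -3.8, 30.9], [-7.3, -5.4, 31.4], [-8.5, -7.0, 28.4], [-11.2, -8.7, 33.6], [-12.2, -10.3, 30.0], [-14.2, -11.9, 31.2], [-5.5, -0.5, 30.7], [-7.4, -2.1, 31.8], [-9.2, -3.8, 32.4]]
fence face 0.052724029701192165 [0.00886399 0.23123063]
fence top min x [-0.69490344 -0.22868758]
[[75 70 74 ... 80 80 84]
 [75 76 79 ... 74 81 84]
 [76 74 77 ... 13 77 85]
 ...
 [13 13 14 ... 10 15 11]
 [12 15 12 ... 13 12 10]
 [13 12 11 ... 12 12 11]]
```

The bar's centre is at (-38.0, -9.0) mm in the corner frame, square within 0.7° and with its top at 30 mm, so it's seated. On to the rod.

```bash

python3 -m pendant '[[0,0,0,-0.1306,0.028],[0,0,0,-0.1306,0.028],[0,0,0,-0.1306,0.028],[0,0,0,-0.1306,0.028],[0,0,0,-0.1306,0.028]]' | head -1
python3 -m pendant '[[0,0,0,-0.1306,0.028],[0,0,0,-0.1306,0.028],[0,0,0,-0.1306,0.028],[0,0,0,-0.1306,0.028],[0,0,0,-0.1306,0.028]]' | head -1
python3 -m pendant '[[0,0,0,-0.1306,0.028],[0,0,0,-0.1306,0.028],[0,0,0,0,0.028],[0,0,0,0,0.028]]' | head -1
python3 - <<'E'
from h import *
go((462.5,126.6,130),140.3)
a=np.radians(50.3); c,s=np.cos(a),np.sin(a)
for n,o in(("side",1.8),("top",-.6)):
    p,d=robot.snapshot(n); cv2.imwrite(f"pics/{n}4.png",p[...,::-1]); W=cloud(n,d); W[...,2]+=o; q=W-[459.2,286.1,0]
    x=q[...,0]*c+q[...,1]*s; y=-q[...,0]*s+q[...,1]*c; z=W[...,2]
    m=(z>66)&(z<92)&(x>-135)&(x<-20)&(y>-170)&(y<-50)
    print(n,m.sum(),"guard y",np.percentile(y[m],[1,99]).round(1) if m.sum() else "")
    for Y in(-118,-108,-98):
        k=m&(abs(y-Y)<5)&(x<-95); 
        if k.sum(): print(Y,np.sort(x[k].round(1)).tolist(),z[k].max().round(1))
E
```

```text
clock: 15.4
clock: 15.9
clock: 16.3
t 16.3 pos [361.8  73.7 170.8] yaw 140.12 tilt z [0.001 0.   ] shift now [-43.3 105.2  40.9] turn -0.0031
shift in target axes -43.7 105.1 40.8 force [0.6 0.4 0.2] w 27.7 grip 0.0
side 1481 guard y [-152.9  -63.6]
-118 [-127.4, -127.4, -126.5, -126.5, -126.3, -126.0, -125.8, -125.7, -125.3, -125.2, -124.9, -124.5, -123.9, -123.6, -123.1, -121.7, -121.2, -121.0, -119.8, -117.6, -115.8] 84.3
-108 [-128.7, -128.3, -127.0, -127.0, -126.9, -125.9, -125.8, -125.7, -125.7, -125.7, -125.6, -125.2, -123.7, -123.5, -122.5, -122.3, -122.3, -121.6, -121.5, -121.3, -118.6, -118.3] 84.6
-98 [-129.0, -128.0, -127.6, -127.6, -127.2, -127.2, -126.5, -126.3, -125.9, -125.9, -125.6, -125.3, -125.2, -125.1, -124.4, -122.5, -122.1, -121.7, -121.6, -119.3] 84.3
top 1292 guard y [-149.9  -61.8]
-118 [-125.4, -125.1, -124.2, -123.9, -123.9, -122.6, -121.9, -121.1, -120.6, -120.6, -119.4, -119.3, -117.7, -117.5, -117.2] 84.8
```

```bash

python3 -m pendant '[[-0.0115,0.026,0,-0.0031,0.028],[-0.0115,0.026,0.01,0,0.028],[-0.0115,0.026,0.01,0,0.028],[-0.0115,0.026,0.01,0,0.028],[0,0,0.01,0,0.028]]' | head -1
python3 -m pendant '[[0,0,0,0,0.028],[0,0,0,0,0.028]]' | head -1
python3 -c "
from h import *
go((463.9,124.3,74),140.3)"
```

```text
clock: 16.9
clock: 17.1
t 17.1 pos [461.6 123.6 130.2] yaw 140.4 tilt z [-0.002 -0.   ] shift now [-1.4  2.1 56.2] turn 0.0017
shift in target axes -1.3 2.0 56.2 force [-0.8 -1.6 -1.2] w 27.7 grip 0.0
```

```bash

python3 -m pendant '[[-0.0013,0.002,0.015,0,0.028],[0,0,0.015,0,0.028],[0,0,0,0,0.028]]'
python3 -m pendant '[[0,0,0.01,0,0.028],[0,0,0.008,0,0.028],[0,0,0.006,0,0.028],[0,0,0,0,0.028]]'
python3 -c "
from h import *
go((463.9,124.3,74),140.3)"
```

```text
clock: 17.4
eef_pos: [463.2, 124.0, 99.7]
eef_rot: [-0.001, 0.339, 0.941, -0.001]
wrist_force: [-0.0, -0.9, 0.7]
gripper_width: 27.9
grasp_force: 0.0
clock: 17.8
eef_pos: [464.7, 124.5, 75.7]
eef_rot: [-0.001, 0.339, 0.941, -0.0]
wrist_force: [0.1, -0.3, -0.6]
gripper_width: 28.0
grasp_force: 0.0
t 17.8 pos [464.7 124.5  75.7] yaw 140.42 tilt z [-0.002 -0.   ] shift now [ 0.5 -0.7  1.7] turn 0.0021
shift in target axes 0.5 -0.7 1.7 force [ 0.1 -0.3 -0.6] w 28.0 grip 0.0
```

```bash

python3 -m pendant '[[0,0,0,0,0.004],[0,0,0,0,0.004],[0,0,0,0,0.004],[0,0,0,0,0.004],[0,0,0,0,0.004]]'
python3 - <<'E'
from h import *
go((463.9,124.3,74),140.3)
th=np.radians(np.linspace(0,60,21)); y=125*(1-np.cos(th)); z=-125*np.sin(th)
print(np.c_[np.diff(y),np.diff(z)].round(1).tolist())
E
```

```text
clock: 18.3
eef_pos: [465.6, 124.6, 76.7]
eef_rot: [0.0, 0.338, 0.941, -0.0]
wrist_force: [-0.0, -1.2, 0.8]
gripper_width: 9.1
grasp_force: 30.0
t 18.3 pos [465.6 124.6  76.7] yaw 140.43 tilt z [ 0.001 -0.   ] shift now [ 1.2 -1.3  2.7] turn 0.0023
shift in target axes 1.2 -1.3 2.7 force [-0.  -1.2  0.8] w 9.1 grip 30.0
[[0.2, -6.5], [0.5, -6.5], [0.9, -6.5], [1.2, -6.4], [1.5, -6.4], [1.9, -6.3], [2.2, -6.2], [2.5, -6.0], [2.8, -5.9], [3.1, -5.8], [3.4, -5.6], [3.7, -5.4], [4.0, -5.2], [4.3, -5.0], [4.5, -4.7], [4.7, -4.5], [5.0, -4.3], [5.2, -4.0], [5.4, -3.7], [5.6, -3.4]]
```

```bash

python3 -m pendant '[[0,0.0002,-0.0065,0,0.004],[0,0.0005,-0.0065,0,0.004],[0,0.0009,-0.0065,0,0.004],[0,0.0012,-0.0064,0,0.004],[0,0.0015,-0.0064,0,0.004]]'
python3 -m pendant '[[0,0.0019,-0.0063,0,0.004],[0,0.0022,-0.0062,0,0.004],[0,0.0025,-0.0060,0,0.004],[0,0.0028,-0.0059,0,0.004],[0,0.0031,-0.0058,0,0.004]]'
python3 -c "
from h import *
go((465.6,124.6,76.7),140.4)"
```

```text
clock: 18.8
eef_pos: [468.1, 127.7, 109.3]
eef_rot: [0.0, 0.338, 0.941, -0.0]
wrist_force: [1.7, -1.2, -2.9]
gripper_width: 8.8
grasp_force: 30.0
clock: 19.3
eef_pos: [475.5, 136.7, 139.4]
eef_rot: [-0.0, 0.338, 0.941, -0.001]
wrist_force: [0.4, -5.0, -0.6]
gripper_width: 9.1
grasp_force: 30.0
t 19.3 pos [475.5 136.7 139.4] yaw 140.46 tilt z [-0.001 -0.002] shift now [  0.  -15.5  62.7] turn 0.001
shift in target axes -0.0 -15.6 62.7 force [ 0.4 -5.  -0.6] w 9.1 grip 30.0
```

```bash

python3 -m pendant '[[0,0.0034,-0.0056,0,0.004],[0,0.0037,-0.0054,0,0.004],[0,0.0040,-0.0052,0,0.004],[0,0.0043,-0.0050,0,0.004],[0,0.0045,-0.0047,0,0.004]]'
python3 -m pendant '[[0,0.0047,-0.0045,0,0.004],[0,0.0050,-0.0043,0,0.004],[0,0.0052,-0.0040,0,0.004],[0,0.0054,-0.0037,0,0.004],[0,0.0056,-0.0034,0,0.004]]'
python3 -m pendant '[[0,0,0,0,0.004],[0,0,0,0,0.004],[0,0,0,0,0.004]]'
python3 - <<'E'
from h import *
go((465.6,124.6,76.7),140.4)
o=[]
for n,r in(("side",(135,235,230,355)),("top",(225,325,190,315))):
    p,d=robot.snapshot(n); np.save(f"{n}5.npy",d); cv2.imwrite(f"pics/{n}5.png",p[...,::-1])
    o.append(cv2.resize(p[r[0]:r[1],r[2]:r[3],::-1],(400,320),interpolation=cv2.INTER_CUBIC))
cv2.imwrite("pics/both5.png",np.hstack(o))
a=np.radians(50.3); c,s=np.cos(a),np.sin(a)
for n,off in(("side",1.8),("top",-.6)):
    W=cloud(n,np.load(f"{n}5.npy")); W[...,2]+=off; q=W-[459.2,286.1,0]
    x=q[...,0]*c+q[...,1]*s; y=-q[...,0]*s+q[...,1]*c; z=W[...,2]
    m=(z>95)&(z<178)&(x>-75)&(x<10)&(y>-158)&(y<-56)&((y<-132)|(y>-82))
    if m.sum()>20: print(n,m.sum(),"hinge angle pct",np.degrees(np.percentile(np.arctan2(z[m]-78,3.5-x[m]),[10,25,50,75,90])).round(1))
    m=(x>-110)&(x<8)&(y>-60)&(y<10)&(z>23)&(z<37)
    k,l,st,cc=cv2.connectedComponentsWithStats(m.astype(np.uint8),connectivity=4)
    if k>1:
        i=1+np.argmax(st[1:,4]); t=np.stack([x,y],-1)[l==i]; print(n,"bar",len(t),cv2.minAreaRect(t.astype(np.float32)))
E
```

```text
clock: 19.8
eef_pos: [487.2, 150.8, 165.6]
eef_rot: [-0.001, 0.338, 0.941, -0.003]
wrist_force: [-2.4, -9.3, 3.9]
gripper_width: 9.0
grasp_force: 30.0
clock: 20.3
eef_pos: [503.5, 170.3, 186.9]
eef_rot: [-0.0, 0.338, 0.941, -0.003]
wrist_force: [-4.4, -9.0, 11.9]
gripper_width: 8.9
grasp_force: 30.0
clock: 20.6
eef_pos: [504.3, 171.2, 187.3]
eef_rot: [0.0, 0.338, 0.941, -0.002]
wrist_force: [-4.5, -7.8, 11.6]
gripper_width: 8.8
grasp_force: 30.0
t 20.6 pos [504.3 171.2 187.3] yaw 140.46 tilt z [-0.001 -0.004] shift now [  0.3 -60.2 110.8] turn 0.0011
shift in target axes 0.1 -60.6 110.6 force [-4.5 -7.8 11.6] w 8.8 grip 30.0
side 776 hinge angle pct [32.8 39.9 47.9 55.3 57.9]
side bar 371 ((-31.195505142211914, -13.213069915771484), (57.030311584472656, 94.07266998291016), 63.512760162353516)
top 202 hinge angle pct [47.8 57.2 62.2 64.4 67.8]
top bar 287 ((-37.5930290222168, -20.394290924072266), (44.63113021850586, 79.18345642089844), 86.14505767822266)
```

View pics/both5.png

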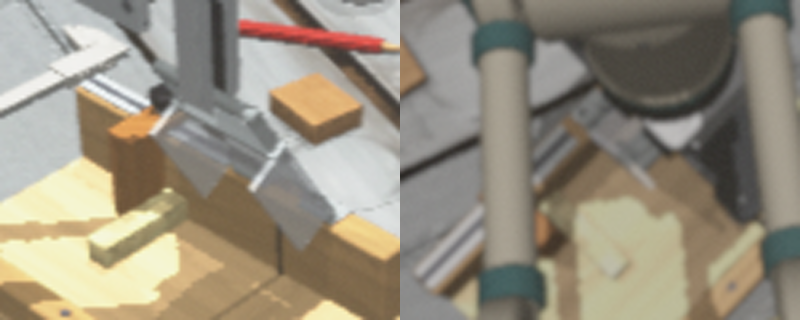

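```bash
python3 - <<'E'
from h import *
a=np.radians(50.3); c,s=np.cos(a),np.sin(a)
n="side"; W=cloud(n,np.load(f"{n}5.npy")); W[...,2]+=1.8; q=W-[459.2,286.1,0]
x=q[...,0]*c+q[...,1]*s; y=-q[...,0]*s+q[...,1]*c; z=W[...,2]
for lo,hi in((-150,-138),(-142,-132),(-132,-122),(-92,-82),(-82,-72)):
    m=(y>lo)&(y<hi)&(z>150)&(z<205)&(x>-90)&(x<-20); S=np.stack([x,y,z],-1)[m]; S=S[np.argsort(-S[:,2])]
    print(lo,len(S),S[:10].round(0).astype(int).tolist())
# arms/visor rim: points at the guard's outer sides, radius 60-130
for lo,hi in((-156,-146),(-68,-56)):
    m=(y>lo)&(y<hi)&(z>90)&(z<200)&(x>-80)&(x<5); r=np.hypot(z-78,3.5-x); t=np.degrees(np.arctan2(z-78,3.5-x))
    for A in range(20,130,20):
        k=m&(r>A)&(r<=A+20)
        if k.sum()>3: print(lo,A,k.sum(),"max angles",np.percentile(t[k],[50,90,97]).round(1))
E
```

```text
-150 106 [[-64, -150, 193], [-62, -138, 191], [-63, -147, 191], [-60, -139, 190], [-62, -140, 190], [-59, -143, 189], [-62, -138, 189], [-60, -141, 189], [-67, -148, 189], [-65, -149, 189]]
-142 36 [[-65, -135, 191], [-62, -138, 191], [-60, -139, 190], [-62, -140, 190], [-62, -138, 189], [-60, -141, 189], [-61, -134, 189], [-65, -139, 189], [-64, -135, 188], [-63, -141, 188]]
-132 45 [[-62, -127, 191], [-63, -126, 191], [-61, -123, 190], [-65, -128, 190], [-60, -128, 190], [-66, -126, 190], [-65, -131, 190], [-61, -130, 189], [-62, -123, 189], [-60, -130, 189]]
-92 19 [[-65, -82, 190], [-65, -83, 188], [-64, -84, 188], [-68, -88, 187], [-65, -85, 187], [-66, -83, 186], [-66, -86, 183], [-47, -84, 155], [-47, -89, 155], [-48, -82, 155]]
-82 36 [[-63, -78, 190], [-63, -72, 190], [-62, -74, 190], [-59, -76, 189], [-62, -79, 189], [-60, -74, 189], [-68, -75, 189], [-67, -76, 188], [-59, -79, 188], [-63, -75, 188]]
-156 20 59 max angles [43.5 61.  63.6]
-156 40 108 max angles [41.1 57.9 61. ]
-156 60 110 max angles [46.2 58.7 60.6]
-156 80 112 max angles [49.  58.9 60.5]
-156 100 13 max angles [58.4 59.9 60.1]
-156 120 17 max angles [58.5 59.9 60.1]
-68 20 50 max angles [41.  55.2 56.3]
-68 40 83 max angles [37.3 53.5 56.6]
-68 60 82 max angles [43.6 52.8 54.9]
-68 80 72 max angles [45.4 52.8 54.9]
-68 120 5 max angles [58.7 59.8 60.2]
```

```bash

python3 -m pendant '[[0,-0.0005,-0.0015,0,0.004],[0,0,0,0,0.004],[0,0,0,0,0.004],[0,0,0,0,0.004],[0,0,0,0,0.004]]'
python3 - <<'E'
from h import *
go((465.6,124.6,76.7),140.4); print(abs(robot.observe()["qvel"]).max())
a=np.radians(50.3); c,s=np.cos(a),np.sin(a)
for n,off in(("side",1.8),("top",-.6)):
    p,d=robot.snapshot(n); W=cloud(n,d); W[...,2]+=off; q=W-[459.2,286.1,0]
    x=q[...,0]*c+q[...,1]*s; y=-q[...,0]*s+q[...,1]*c; z=W[...,2]
    m=(x>-90)&(x<4)&(y>-26)&(y<2)&(z>26)&(z<34); S=np.stack([x,y],-1)[m].astype(np.float32)
    print(n,len(S),np.percentile(S,[2,50,98],axis=0).round(1).tolist(),cv2.minAreaRect(S))
E
```

```text
clock: 21.2
eef_pos: [504.6, 171.6, 187.7]
eef_rot: [0.0, 0.338, 0.941, -0.001]
wrist_force: [-1.9, -5.9, 6.9]
gripper_width: 8.9
grasp_force: 30.0
t 21.2 pos [504.6 171.6 187.7] yaw 140.44 tilt z [-0.    -0.002] shift now [  0.3 -60.9 111.1] turn 0.0007
shift in target axes 0.1 -61.1 111.0 force [-1.9 -5.9  6.9] w 8.9 grip 30.0
0.0019945612847739524
side 247 [[-77.4, -21.4], [-36.7, -10.7], [0.5, 0.7]] ((-38.097129821777344, -10.695018768310547), (25.741676330566406, 80.06299591064453), 88.24735260009766)
top 250 [[-75.7, -18.1], [-39.6, -8.6], [-1.5, 0.0]] ((-37.974613189697266, -9.045167922973633), (21.612133026123047, 76.83082580566406), 86.80179595947266)
```

The bar hasn't moved, the guard is steady at about 59–60°, and the rod is gripped. I'm handing the job in.

```bash
python3 -c "
from workcell import robot
print(robot.hand_in())"
```

```text
the job is handed in; nothing more can be done
None
```

I handed the job in at about 21 s: by camera the 18 mm bar lies in the corner against stop and fence and is let go, and the gripper holds the guard by its rod at about 59–60°; the hand-in gave no verdict.

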